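# Gauge the bore of a perch base

### The arm

A 6-joint arm with a two-finger parallel gripper is mounted at the origin on the work surface. World frame = base frame: x ahead of the robot, y to its left, z up, the work surface at z = 0. Lengths are in mm, angles in rad, forces in N, time in s.
With the tool pointing down it reaches from about 275 to 750 mm from the base axis. Payload 10.2 kg.
Tool frame: the origin (TCP) lies midway between the tips of the shut fingers; the grasp point (between the pads) lies 19 mm behind it (ctrl.grasp_offset is the distance from the TCP to the grasp point, in mm); z points along the fingers, y is the line along which they close (so a half turn about z gives the same grasp; the last joint's range is limited). The gripper opens to 85 mm and grips with 20 to 120 N. Pads are 22 mm wide; open, the fingers measure 114 mm over their backs; the gripper's body (76 mm by 85 mm) begins 54 mm behind the grasp point. The pads swing forward as they close: fully open they stand 13 mm farther back than shut.
Start: joints at [-1.403, 0.313, 1.498, -0, 1.331, -0.223], TCP at [199.975, -485.429, 231.294] pointing down, gripper open.
Joint ranges: [-2.94, 2.94], [-0.97, 2.17], [0.19, 2.56], [-1.23, 4.37], [0.02, 3.11], [-2.88, 2.88]. Speed limits (rad/s): [2.39, 2.39, 3.01, 3.14, 3.14, 3.14].

### API

Orientations are given as a unit quaternion [w, x, y, z].
In Python, from rig import ctrl, viewer, models gives the robot as it stands. The module is installed in compiled form; this text tells all that it offers.
- The arm moves only by the shell command python3 -m pendant 'ROWS' [OPENING] [FORCE]. ROWS is text: rows parted by semicolons, each of 4 numbers parted by spaces: the shift along the tool's x, y, z in m, then the turn about the tool's z in rad. In form: x y z yaw; .... A call has 1 to 10 rows; each row shifts and turns the commanded pose from where the row before left it, along the tool's axes as they then stand; what a row does not reach is not made up. A row lasts 1/8 s, in which the tool goes at most 62.5 mm and 10.7 degrees, less where a joint would pass 70% of its speed; a pose out of reach is approached as far as the arm can. A call is refused whole if a number of a shift passes 0.0625 or a number of a turn 0.188, either way. A call with a gripper value outside its range is refused whole. OPENING is the opening, from 0 (shut) to 1 (fully open), set as the call begins (- or left out, the last holds). The fingers move at their own pace and stop on an object; FORCE is the grip in N (left out, the last holds). Time passes only in rows, so rows that do not move let the fingers close. It gives the time, the measured TCP pose, the force, the opening and the grip force at its end, in the units of the state.
- ctrl.sense(): the state, without advancing time (a new reading comes with each control period).
- viewer.capture(name): name is "side" or "top" or "wrist"; returns a dict with "color" (384x512x3 uint8, red, green, blue), "vertical_fov" (degrees; the focal length in pixels is half the picture's height over the tangent of half this angle, whatever the lens; pixels are square), "cx", "cy" (the principal point, pixels), "pose" (4x4, takes a point from camera to world coordinates). Camera axes: x right, y down, z forward; pixel columns grow to the right and rows downward; lengths in mm; the calibration is good to about 2 mm. A picture is of the moment at which its call begins. There is no depth.
- ctrl.finish_job(): hands the job in; it is judged then, once.
Trained networks look in the newest picture that a camera, given by its name, has taken for a name from the list of things; names that differ only in an ending like _2 or _b are one class to them, and where a whole thing is asked for, a point or a joint stands for the part that bears it (a point fixed in the world has none). Each returns a list of dicts, best first, with "p" (0 to 1); they miss things now and then, are a little off and sometimes report something else, mostly with a low value. They report only what shows in the picture. A call takes as long as a camera call. They do not tell look-alikes from the thing itself.
- models.boxes_of(camera, query): "at" ([x, y, z] in mm, in world coordinates, good to about 4 mm: the middle of the surface that is visible of it).
The state is a dict: "time_s": time; "joints": joint angles; "dq": joint speeds; "tau": joint torques, N m; "eef_pos": TCP position; "ee_rot": TCP orientation; "force": force on the tool from outside, world axes, zero at the start; "wrist_torque": the same for the moment, N m; "grip_width": opening from 0.0 (shut) to 1.0 (fully open); "grip_force": force on a finger pad.
Only numpy, scipy, OpenCV 4.12 (cv2) and the standard library are available. Lean on these libraries where they do the work, as an engineer would, in place of code of your own. Each camera call takes 0.05 s, during which the arm holds its last target. There are 200 camera calls.

### The job

Take the depth gauge out of its grey stand and measure the hole drilled in the oak perch base: lower the rod into the hole so that the brass stop collar sits on the wood, then keep pushing gently on the black sprung cap until the rod bottoms out, with the cap pushed about halfway in and never all the way, and hold it there for about two seconds. Then let go, leaving the gauge standing upright in the hole, rod on the bottom and collar flat on the wood; do not slam it down, and leave everything else where it is.

Things in the scene. Friction and masses are not known exactly. Their poses are not given: they have to be found in the camera images.
- depth_gauge: The depth gauge, stands upright in its stand at the start; about 0.18 kg in all. Origin at the centre of the rod's lower end (the tip), z up along the rod. Steel rod 10 dia with a 4 long tapered nose; brass stop collar round the rod; red sleeve 18 dia at 100 to 122 above the tip; black cap at the top, 26 dia x 44 high, its lower edge 114 and its top 158 above the tip when it is not pressed. Grip it by the cap (26 wide, round, so any yaw will do), from above.
- gauge_tip (a point): the centre of the rod's lower end
- collar_foot (a point): the centre of the underside of the brass stop collar (42 dia, 10 thick)
- stop_collar (a joint): how far (m) the collar has been pushed up the rod: 0 at the start, when its underside is 15 mm above the tip; at most 0.070. It is a drag fit: it takes about 5 N to slide the rod through the collar, and it stays where it is left. With the collar sitting on the wood, 0.015 + this value is the depth of the tip below the wood.
- press_cap (a joint): how far (m) the black cap is pushed down onto the rod: 0 free, 0.012 all the way in. It is sprung: it starts to move at about 4 N and takes 1.2 N more per mm (halfway, 6 mm, about 11 N), is damped (60 N per m/s), and comes back up by itself when released. While the rod slides through the collar it is only about 1 mm in; it sinks in steadily once the rod is on the bottom. The measurement counts with the cap 3.5 to 9.5 mm in.
- cap_top (a point): centre of the top face of the black cap
- perch_base: oak block 110 (x) x 90 (y) x 84 high, fixed; origin: centre of its underside. It has one upright blind hole, off centre by +12 in x and -10 in y.
- perch_base_hole0 (a point): centre of the mouth of the hole in the perch base, level with the block's top face (84 above the counter). The hole is 13 dia with a 2 chamfer; it was drilled by hand and its depth is not known: between 28 and 74. z up.
- gauge_stand: grey plastic stand 70 x 70 x 30 high, fixed; origin: centre of its underside. The gauge's rod stands 15 deep in the hole (12 dia) at its centre, with the collar resting on top.
- feeding_cup: open blue plastic feeding cup, 70 dia x 70 high; origin: centre of its underside; to be left alone
- cork_hide: round domed cork hide, 100 dia x 58 high; origin: centre of its underside; to be left alone
- canister: closed glass canister with steel lid, 84 dia x 115 high; origin: centre of its underside; to be left alone
- calcium_jar: small orange jar with a pale label and white cap, 60 dia x 75 high; origin: centre of its underside; to be left alone
- tong: steel feeding tong lying flat, 195 long x 12 high; origin: middle of its underside, x along its length; to be left alone
Things that resemble listed ones, but are neither listed nor needed, are in the scene too. Leave any pink or red look-alike of the perch_base alone.

How it is judged (in metres and radians):
On the way, in this order (a step that is already met when the one before it is completed fails the run):
1. the gauge is lifted clear of its stand (z of gauge_tip in the frame of gauge_stand above 0.035 m), for 0.1 s.
2. the rod is in the hole and the collar sits on the wood (horizontal distance between gauge_tip and perch_base_hole0 below 0.004 m and z of collar_foot in the frame of perch_base_hole0 between -0.002 and 0.002 m and angle between depth_gauge's own z axis and vertical below 0.06 rad), for 0.1 s.
3. the rod is pushed to the bottom, and held there for 1.5 s with the cap 3.5 to 9.5 mm in and the collar on the wood (all of step 2 and value of joint press_cap between 0.0035 and 0.0095 m), for 1.5 s.
At the end, for the whole second after the job is handed in: The gauge stands released and at rest in the hole, tip more than 24 mm below the wood and within 4 mm of the hole's axis, upright within 0.06 rad, the collar's underside within 2 mm of the wood, the cap sprung back (less than 1.5 mm in) (all of step 2 and z of gauge_tip in the frame of perch_base_hole0 below -0.024 m and value of joint press_cap below 0.0015 m and linear speed of depth_gauge below 0.01 m/s and contact force between the fingers and depth_gauge below 0.1 N); the robot touches nothing.
It fails at once if the cap was pushed all the way in (over 11 mm) (value of joint press_cap above 0.011 m).
It fails at once if the gauge was slammed down on the perch base (over 25 N) (contact force between depth_gauge and perch_base above 25 N).
It fails at once if something else was moved by more than 15 mm (distance of any of feeding_cup, cork_hide, canister, calcium_jar, tong from where it was at the start of the episode above 0.015 m).
It also fails if it takes over 61 s, if anything falls off the work surface, if the arm or the gripper's body presses on something with over 40 N, if the wrist force passes 120 N, or if a joint passes its speed limit or range.

## Working session

There is one attempt and no reset: what is moved stays moved. The work goes in short steps, Python scripts to look and compute and a shell command to move; the robot and the scene stay as the last step left them, time stands still between calls to the robot, and variables do not carry over. Pictures are saved under pics/ and viewed, at most 10 in all, crops included, and the job is handed in when it is done.

```bash
mkdir -p pics; cat > h.py <<'E'
import numpy as np, cv2
from rig import ctrl, viewer, models
def cap(n,save=None):
    c=viewer.capture(n)
    if save: cv2.imwrite('pics/'+save,c['color'][:,:,::-1])
    return c
def f(c): return 192/np.tan(np.radians(c['vertical_fov']/2))
def ray(c,u,v,z):
    d=np.array([(u-c['cx'])/f(c),(v-c['cy'])/f(c),1.]); P=np.array(c['pose'])
    d=P[:3,:3]@d; o=P[:3,3]; return o+d*(z-o[2])/d[2]
def proj(c,p):
    P=np.array(c['pose']); q=P[:3,:3].T@(np.array(p)-P[:3,3]); return (q[:2]/q[2]*f(c)+[c['cx'],c['cy']]).round(1)
E
python3 - <<'E'
from h import *
a=cap('top','top1.png');b=cap('side','side1.png')
cv2.imwrite('pics/both1.png',cv2.resize(np.hstack([a['color'],b['color']])[:,:,::-1],(800,300)))
for n,c in(('top',a),('side',b)):
    print(n,np.array(c['pose']).round(2).tolist(),f(c))
    for q in['depth_gauge','perch_base','gauge_stand','cap_top']:
        for r in models.boxes_of(n,q)[:3]: print(n,q,round(r['p'],2),np.round(r['at']),proj(c,r['at']))
s=ctrl.sense();print(s['time_s'],s['ee_rot'],s['force'])
E
```

```text
top [[0.01, -0.99, 0.16, 353.79], [-1.0, -0.0, 0.02, -30.42], [-0.02, -0.16, -0.99, 1144.04], [0.0, 0.0, 0.0, 1.0]] 423.04117916770383
top depth_gauge 0.69 [550. 167. 176.] [185.7 176.2]
top depth_gauge 0.59 [551. 174.  52.] [192.2 185. ]
top perch_base 0.96 [ 506. -131.   82.] [309.4 200.6]
top perch_base 0.95 [383. 199.  83.] [177.6 248.9]
top perch_base 0.83 [ 402. -311.   84.] [383.1 242.5]
top gauge_stand 0.98 [543. 162.  29.] [198.  189.3]
top cap_top 0.56 [553. 172. 173.] [183.6 175.1]
side [[-0.96, -0.19, 0.22, 264.46], [-0.29, 0.57, -0.77, 904.08], [0.02, -0.8, -0.61, 852.89], [0.0, 0.0, 0.0, 1.0]] 418.75091121309595
side depth_gauge 0.81 [548. 182. 100.] [229.4 241.9]
side perch_base 0.88 [ 405. -296.   70.] [318.  163.9]
side perch_base 0.85 [379. 215.  84.] [290.2 271.2]
side perch_base 0.82 [ 344. -116.   69.] [326.6 198.6]
side gauge_stand 0.73 [542. 192.  30.] [230.7 264.1]
side cap_top 0.65 [554. 186. 157.] [226.2 226.1]
0.5 [-6.17580829e-05  9.80970235e-01  1.94158166e-01  5.60605520e-06] [-0.36488833  0.32228021  0.64866258]
```

View pics/top1.png

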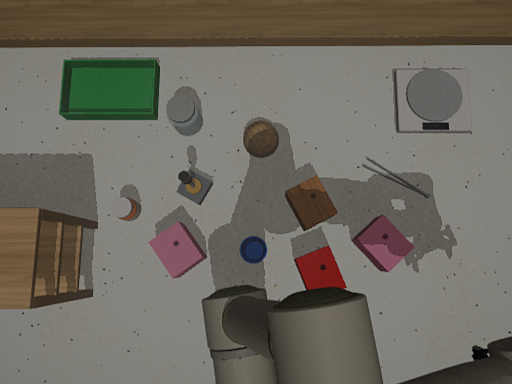

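View pics/side1.png

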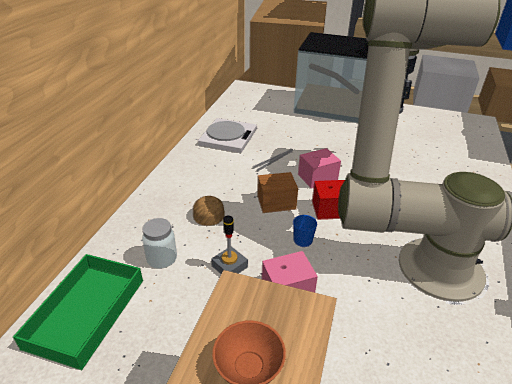

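The top view shows four blocks: pink (178,249), pink (383,242), red (320,267) and brown oak (310,202). Only the brown one fits; the pink and red ones are look-alikes. The gauge stands at about (190,182), with its cap top at about (184,175). I'll confirm the oak block in one crop and measure it more finely.

```bash
python3 - <<'E'
from h import *
a=cap('top');b=cap('side')
A=a['color'][:,:,::-1]
k=lambda x0,y0:cv2.resize(A[y0:y0+65,x0:x0+65],(390,390),interpolation=cv2.INTER_CUBIC)
cv2.imwrite('pics/crop1.png',np.hstack([k(160,160),k(280,170)]))
g=cv2.cvtColor(a['color'],cv2.COLOR_RGB2GRAY).astype(float)
def dark(x0,y0,x1,y1,t):
    w=np.clip(t-g[y0:y1,x0:x1],0,None); V,U=np.mgrid[y0:y1,x0:x1]; return (U*w).sum()/w.sum(),(V*w).sum()/w.sum()
print(g[188:204,304:320].astype(int))
h=dark(307,190,319,202,45); print('hole',h,ray(a,*h,84))
hsv=cv2.cvtColor(a['color'],cv2.COLOR_RGB2HSV)
m=((hsv[...,0]<18)&(hsv[...,1]>110)).astype(np.uint8); m[:172]=0;m[235:]=0;m[:,:280]=0;m[:,345:]=0
print(cv2.minAreaRect(cv2.findContours(m,0,1)[0][0]) , m.sum())
print('captop',ray(a,184.5,175.5,173))
print(proj(b,[550,172,173]),proj(b,ray(a,*h,84)))
E
```

```text
[[79 80 82 80 84 79 78 77 79 68 66 80 81 79 81 82]
 [65 63 62 67 69 64 64 62 64 54 56 61 64 66 63 81]
 [54 56 56 51 55 52 52 52 55 49 60 54 52 53 52 63]
 [57 54 50 56 55 56 57 55 52 55 52 57 60 57 54 60]
 [56 58 56 59 54 59 58 54 50 51 52 60 57 53 56 57]
 [55 53 57 54 56 57 52 48 41 40 43 50 58 56 56 58]
 [52 56 57 56 57 57 46 41 38 36 37 42 57 59 57 51]
 [50 55 52 58 55 57 43 38 38 32 36 43 52 58 57 56]
 [51 55 54 58 57 53 42 37 36 37 31 42 53 54 53 54]
 [55 54 53 54 55 59 53 38 37 33 34 47 54 56 56 52]
 [54 52 54 54 56 56 58 50 43 47 49 51 57 58 54 56]
 [52 52 51 54 55 56 60 58 51 51 56 54 58 55 55 53]
 [56 52 54 52 54 58 54 57 54 51 51 56 56 57 53 54]
 [54 53 54 54 53 57 58 55 53 49 55 54 58 54 55 57]
 [57 54 55 52 54 55 57 57 57 51 49 53 57 53 57 52]
 [63 55 51 53 53 53 55 58 57 56 49 52 55 54 58 57]]
hole (np.float64(312.7365269461078), np.float64(195.4431137724551)) [ 519.07473799 -139.09417776   84.        ]
((300.0, 222.0), (0.0, 0.0), 0.0) 1547
captop [551.76932586 170.1393616  173.        ]
[229.4 217.9] [273.5 179.8]
```

View pics/crop1.png

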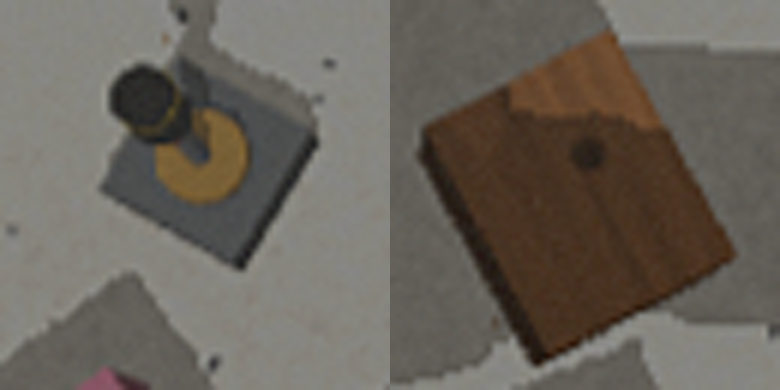

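The left crop shows the gauge: cap top at (183.1,175.5) and brass collar at about (193.8,185.8). The right crop confirms the brown oak block, with its hole at (313,195.5), so about x 519, y −139. I'll pass over it first for a close wrist look.

```bash
python3 -m pendant '0.039 -0.021 -0.005 0;0.039 -0.021 -0.005 0;0.039 -0.021 -0.005 0;0.039 -0.021 -0.005 0;0.039 -0.021 -0.005 0;0.039 -0.021 -0.005 0;0.039 -0.021 -0.005 0;0.039 -0.021 -0.005 0;0.039 -0.021 0 0;0.039 -0.021 0 0'
python3 -m pendant '0 0 0 0;0 0 0 0'
cat >> h.py <<'E'
def rows(target):
    from scipy.spatial.transform import Rotation as R
    s=ctrl.sense(); q=s['ee_rot']; M=R.from_quat([q[1],q[2],q[3],q[0]])
    d=M.inv().apply(np.array(target)-s['eef_pos']); print('tcp',np.round(s['eef_pos'],1),'tool shift mm',d.round(2),'axis',M.as_matrix()[:,2].round(4),'F',np.round(s['force'],2),'t',s['time_s'],'w',round(s['grip_width'],3),round(s['grip_force'],1))
E
python3 - <<'E'
from h import *
a=cap('top');c=cap('wrist','w1.png')
print(np.array(c['pose']).round(3).tolist(),f(c))
print('hole pred px',proj(c,[519,-139,84]))
for q in['perch_base','depth_gauge']:
    for r in models.boxes_of('wrist',q)[:3]: print(q,round(r['p'],2),np.round(r['at']),proj(c,r['at']))
print('cap',ray(a,183.1,175.5,173),'collar',ray(a,193.8,185.8,40))
rows([552,173,280])
E
```

```text
time_s: 1.85
eef_pos: [481.4, -141.4, 271.4]
ee_rot: [0.0, 0.981, 0.194, 0.0]
force: [0.2, -0.1, -0.5]
grip_width: 1.0
grip_force: 0.0
time_s: 2.1
eef_pos: [480.3, -142.9, 271.2]
ee_rot: [0.0, 0.981, 0.194, -0.0]
force: [0.6, -0.1, -0.5]
grip_width: 1.0
grip_force: 0.0
[[0.381, -0.887, -0.259, 546.845], [-0.925, -0.366, -0.106, -115.554], [-0.001, 0.28, -0.96, 414.141], [0.0, 0.0, 0.0, 1.0]] 324.64892586144197
hole pred px [264.9 128.4]
perch_base 0.78 [ 346. -152.   80.] [217. 272.]
perch_base 0.68 [ 425. -288.   83.] [353.4 256.6]
perch_base 0.63 [ 503. -138.   80.] [257.3 142.4]
depth_gauge 0.47 [ 505. -133.   84.] [254.5 138.8]
cap [551.76322065 173.44671377 173.        ] collar [550.97241417 171.74277728  40.        ]
tcp [ 480.2 -143.4  271.4] tool shift mm [ 186.56 -265.48   -8.64] axis [ 0.e+00 -1.e-04 -1.e+00] F [ 0.07 -0.49 -0.89] t 2.3 w 1.003 0.0
```

View pics/w1.png

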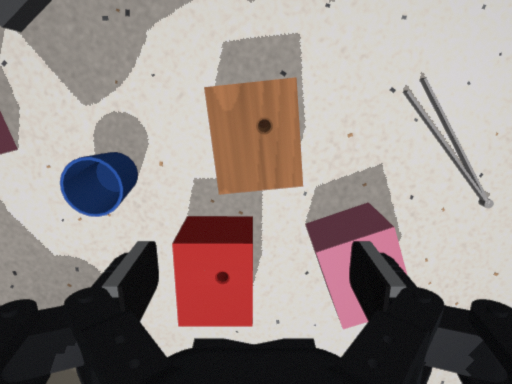

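The wrist picture shows the oak hole at (264.5,126), predicted at (264.9,128.4), so the two views agree to about 2.5 mm. The red block and the pink look-alike are below it. Next I'll go to the gauge, stopping short so the camera can see the cap.

```bash
python3 -m pendant '0.014 -0.0265 0 0;0.014 -0.0265 0 0;0.014 -0.0265 0 0;0.014 -0.0265 0 0;0.014 -0.0265 0 0;0.014 -0.0265 0 0;0.014 -0.0265 0 0;0.014 -0.0265 0 0;0.014 -0.0265 0 0;0.014 -0.0265 0 0' >/dev/null
python3 -m pendant '0 0 0 0;0 0 0 0;0 0 0 0' | head -2
python3 - <<'E'
from h import *
c=cap('wrist','w2.png')
print('pred cap top',proj(c,[552,173,173]),'TCP-target at z173', 'collar top',proj(c,[552,173,40]))
for q in['cap_top','depth_gauge']:
    for r in models.boxes_of('wrist',q)[:3]: print(q,round(r['p'],2),np.round(r['at']),proj(c,r['at']))
rows([552,173,136])
E
```

```text
time_s: 3.92
eef_pos: [509.1, 154.7, 271.4]
pred cap top [253.4 128.8] TCP-target at z173 collar top [253.5 116.2]
cap_top 0.7 [552. 177. 176.] [247.8 127.3]
depth_gauge 0.76 [559. 177. 173.] [252.  117.3]
tcp [509.1 155.1 271.4] tool shift mm [ 46.46  -0.28 135.36] axis [ 0. -0. -1.] F [-0.3   0.09  0.1 ] t 4.075 w 0.999 0.0
```

View pics/w2.png

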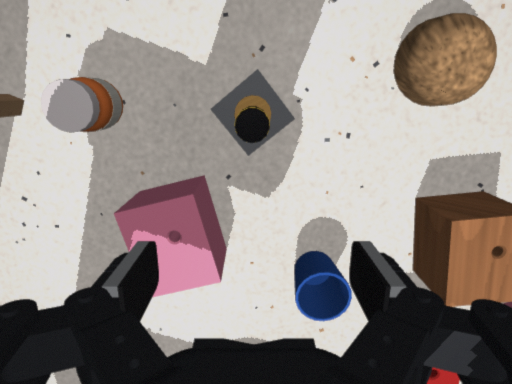

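The wrist picture shows the gauge's cap top at about (252.5,126) over its stand, predicted at (253.4,128.8). The surroundings are clear for the fingers. I'll descend, grasp, and lift slightly.

```bash
python3 -m pendant '0.024 -0.001 0 0;0.024 0 0.01 0;0 0 0.025 0;0 0 0.025 0;0 0 0.025 0;0 0 0.025 0;0 0 0.025 0;0 0 0 0;0 0 0 0' >/dev/null
python3 - <<'E'
from h import *
rows([552,173,136])
E
python3 -m pendant '0 0 0 0;0 0 0 0;0 0 0 0;0 0 0 0;0 0 0 0;0 0 0 0' 0 40
python3 -m pendant '0 0 -0.005 0;0 0 -0.01 0;0 0 -0.01 0;0 0 -0.02 0;0 0 -0.025 0;0 0 -0.025 0;0 0 -0.02 0;0 0 0 0;0 0 0 0'
python3 - <<'E'
from h import *
rows([519,-139,251]); c=cap('wrist'); b=cap('side')
cv2.imwrite('pics/held.png',cv2.resize(np.hstack([c['color'],b['color'][80:]] if 0 else [c['color'],b['color']])[:,:,::-1],(800,300)))
E
```

```text
tcp [553.6 174.8 137.5] tool shift mm [-2.18  1.    1.47] axis [ 1.7e-03  1.0e-04 -1.0e+00] F [-0.55  0.16 -0.32] t 5.2 w 1.001 0.0
time_s: 5.95
eef_pos: [553.2, 174.8, 136.5]
ee_rot: [0.0, 0.981, 0.194, 0.0]
force: [0.4, -0.8, 3.1]
grip_width: 0.292
grip_force: 39.2
time_s: 7.08
eef_pos: [552.7, 174.8, 250.5]
ee_rot: [-0.0, 0.981, 0.194, -0.001]
force: [0.2, 0.4, -2.4]
grip_width: 0.292
grip_force: 39.4
tcp [552.7 174.8 250.5] tool shift mm [-150.75  277.32   -0.46] axis [-1.4e-03 -1.0e-04 -1.0e+00] F [ 0.2   0.35 -2.35] t 7.075 w 0.292 39.4
```

View pics/held.png

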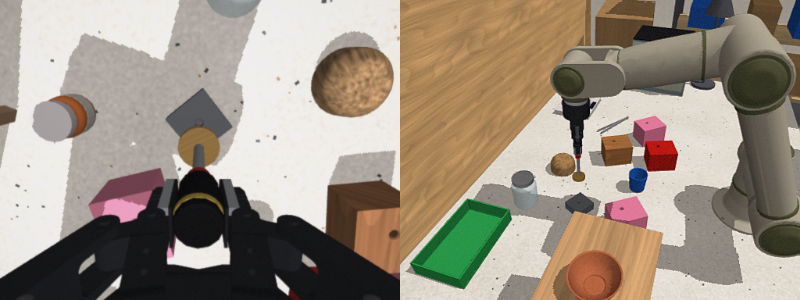

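The gauge is held upright, with the cap between the pads and the brass collar at about (200,147) in the left half, clear of the stand. Next I'll fit the collar in the wrist view to find its offset in the hand, and carry the gauge towards the hole.

```bash
python3 -m pendant '-0.0135 0.0275 0 0;-0.0135 0.0275 0 0;-0.0135 0.0275 0 0;-0.0135 0.0275 0 0;-0.0135 0.0275 0 0;-0.0135 0.0275 0 0;-0.0135 0.0275 0 0;-0.0135 0.0275 0 0;-0.0135 0.0275 0 0;-0.0135 0.0275 0 0' >/dev/null
python3 -m pendant '-0.05 0 0 0;-0.02 0 0 0;0 0 0 0;0 0 0 0;0 0 0 0'|head -2
cat > m.py <<'E'
from h import *
c=cap('wrist'); s=ctrl.sense(); T=np.array(s['eef_pos'])
cv2.imwrite('pics/w3.png',c['color'][:,:,::-1]); np.save('w3.npy',np.array(c['pose']))
g=cv2.cvtColor(c['color'],cv2.COLOR_RGB2GRAY)
hsv=cv2.cvtColor(c['color'],cv2.COLOR_RGB2HSV)
print('collar pred',proj(c,T-[0,0,96.5]),'hole pred',proj(c,[520,-138,84]), 'tip pred', proj(c,T-[0,0,121.5]))
rows([520,-138,251])
E
python3 m.py
```

```text
time_s: 9.05
eef_pos: [468.8, -157.1, 251.0]
collar pred [254.3 190.3] hole pred [256.3 112.2] tip pred [254.2 181.7]
tcp [ 468.7 -157.2  251. ] tool shift mm [5.469e+01 1.860e+00 4.000e-02] axis [-2.e-04  3.e-04 -1.e+00] F [-0.74  0.21 -2.43] t 9.1 w 0.295 39.7
```

View pics/w3.png

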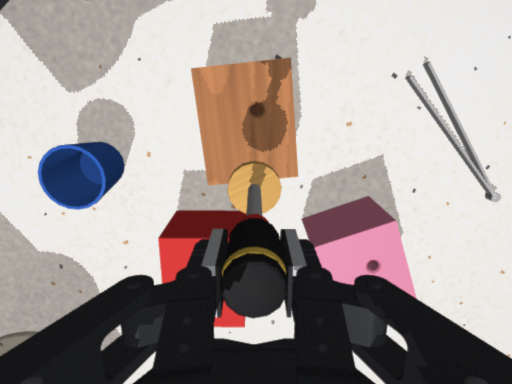

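The wrist view shows the collar at about (255,188) and the oak hole at (256.5,109.5), partly in the gauge's shadow. I'll refine both to sub-pixel and work out the shift.

```bash
python3 - <<'E'
from h import *
c=cap('wrist'); T=np.array(ctrl.sense()['eef_pos'])
g=cv2.cvtColor(c['color'],cv2.COLOR_RGB2GRAY); hsv=cv2.cvtColor(c['color'],cv2.COLOR_RGB2HSV)
print(g[100:120,246:268])
print(hsv[188,222:290,0].tolist()); print(hsv[188,222:290,2].tolist()); print(hsv[155:185,254].tolist())
p=hsv[...,0].astype(int)
m=cv2.inRange(hsv,(14,120,130),(26,255,255)); m[:158]=0;m[218:]=0;m[:,:222]=0;m[:,290:]=0
m=cv2.morphologyEx(m,cv2.MORPH_OPEN,np.ones((3,3)))
k=max(cv2.findContours(m,0,1)[0],key=cv2.contourArea); h=cv2.convexHull(k); e=cv2.fitEllipse(h);print('collar',e,cv2.boundingRect(k))
C=ray(c,*e[0],T[2]-96.5); H=ray(c,256.5,109.5,84); print('collar-TCP',C-T,'hole',H)
# check size & hole
for a in np.linspace(0,2*np.pi,4,endpoint=False): print(proj(c,C+21*np.array([np.cos(a),np.sin(a),0])))
E
```

```text
[[138 136 133 135 137 139 143 142 137 136 135 133 134 133 128 131 130 107
  117 100  91  93]
 [139 136 134 135 136 137 138 136 130 120 117 118 125 127 103 119 121  96
   94  90  92  94]
 [141 138 135 135 134 131 124 119 116  85  74  76  99 105  83  87  92  90
   89  90  90  92]
 [140 138 136 133 128 120 114 109 103  71  59  57  65  67  65  68  82  88
   89  90  91  91]
 [140 139 134 128 118 111 103  83  62  51  50  51  54  54  58  61  70  83
   89  91  91  93]
 [141 139 131 118 106  92  66  54  48  46  49  51  53  51  53  58  62  71
   84  90  91  95]
 [141 136 122 107  79  56  49  47  45  46  48  52  49  50  48  52  59  63
   73  88  90  94]
 [139 132 110  84  58  49  46  47  47  48  49  50  52  51  49  49  54  62
   68  85  91  92]
 [141 129  94  75  53  47  46  47  47  46  49  51  50  49  49  47  48  62
   67  84  90  93]
 [138 118  89  71  53  46  48  48  46  48  49  49  51  51  49  48  49  62
   68  79  88  91]
 [137 102  84  73  56  48  49  49  47  47  50  48  52  51  50  47  48  62
   68  78  87  90]
 [137 101  85  73  59  50  46  47  49  47  48  52  50  50  51  49  50  62
   
[... 1426 characters left out ...]
68], [13, 139, 167], [13, 140, 157], [15, 143, 116], [18, 141, 105], [18, 142, 124], [18, 140, 146], [18, 142, 147], [18, 143, 146], [18, 143, 143], [18, 141, 141], [18, 141, 139], [18, 142, 140], [18, 142, 142], [18, 141, 141], [18, 142, 142], [18, 141, 145], [18, 141, 146], [18, 143, 143], [18, 141, 141], [18, 139, 139], [18, 141, 141], [18, 142, 142], [18, 141, 145], [18, 141, 147], [17, 124, 136], [14, 40, 95]]
collar ((253.78916931152344, 188.0697021484375), (50.578834533691406, 53.60595703125), 81.08234405517578) (228, 163, 53, 50)
collar-TCP [  1.50985504   1.03786176 -96.5       ] hole [ 522.25671484 -137.26892679   84.        ]
[264.5 163.3]
[228.3 177.9]
[243.6 211.8]
[278.8 198. ]
```

```bash
python3 - <<'E'
from h import *
rows([520.5,-137.8,215.5])
E
```

```text
tcp [ 468.7 -157.2  251.1] tool shift mm [55.31  1.86 35.59] axis [-2.e-04  2.e-04 -1.e+00] F [ 0.55  0.41 -1.73] t 9.15 w 0.296 39.7
```

```bash
python3 -m pendant '0.015 0.0009 0 0;0.02 0.001 0 0;0.015 0 0.005 0;0.0053 0 0.01 0;0 0 0.01 0;0 0 0.0105 0;0 0 0 0;0 0 0 0;0 0 0 0' >/dev/null
python3 - <<'E'
from h import *
rows([520.5,-137.8,215.5]); c=cap('wrist'); b=cap('side'); 
print(proj(b,[520.5,-137.8,94]))
u,v=proj(b,[520.5,-137.8,104]).astype(int)
k=lambda i,u,v,r:cv2.resize(i[max(v-r,0):max(v-r,0)+2*r,u-r:u+r,::-1],(390,390),interpolation=cv2.INTER_CUBIC)
cv2.imwrite('pics/hov.png',np.hstack([k(c['color'],255,170,60),k(b['color'],u,v,35)]))
E
```

```text
tcp [ 520.2 -138.3  216.2] tool shift mm [ 0.46 -0.39  0.74] axis [ 8.e-04 -4.e-04 -1.e+00] F [-0.34  0.85 -1.37] t 10.275 w 0.295 39.7
[273.  177.4]
```

View pics/hov.png

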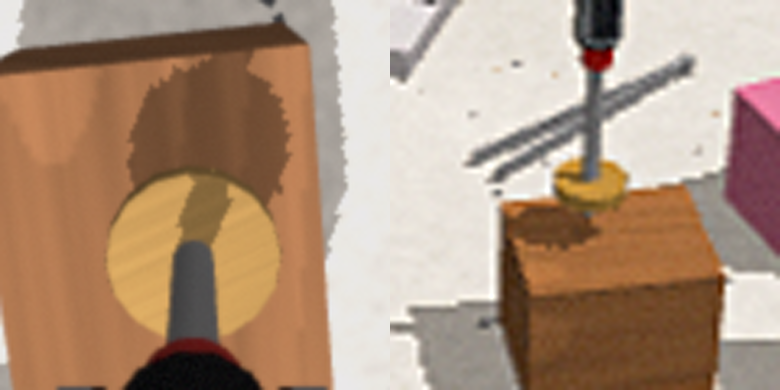

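The gauge hovers upright over the oak hole, with its tip at about (587,212) in the right half, just above the mouth. I'll lower it gently and watch the force.

```bash
python3 -m pendant '0 0 0.003 0;0 0 0.003 0;0 0 0.003 0;0 0 0.002 0;0 0 0.002 0;0 0 0.002 0;0 0 0 0;0 0 0 0'
python3 -m pendant '0 0 0.002 0;0 0 0.002 0;0 0 0 0;0 0 0 0'
```

```text
time_s: 11.38
eef_pos: [520.1, -138.2, 200.8]
ee_rot: [0.0, 0.981, 0.194, 0.0]
force: [0.5, -0.9, -1.8]
grip_width: 0.288
grip_force: 39.7
time_s: 11.88
eef_pos: [520.2, -138.2, 196.8]
ee_rot: [0.0, 0.981, 0.194, 0.0]
force: [0.2, 0.6, -1.5]
grip_width: 0.295
grip_force: 39.7
```

```bash
python3 -m pendant '0 0 0.002 0;0 0 0.002 0;0 0 0.0015 0;0 0 0.0015 0;0 0 0.0015 0;0 0 0.0015 0;0 0 0 0;0 0 0 0' | egrep 'eef|force'
python3 -m pendant '0 0 0.0015 0;0 0 0.0015 0;0 0 0.0015 0;0 0 0.0015 0;0 0 0 0' | egrep 'eef|force'
```

```text
eef_pos: [520.2, -138.3, 186.9]
force: [0.1, -0.8, 4.0]
grip_force: 40.3
eef_pos: [520.2, -138.2, 180.7]
force: [-0.5, -0.2, 3.4]
grip_force: 40.3
```

The force steps by about 5 N, so the collar is seated and the rod is sliding. I'll continue in small pushes.

```bash
python3 -m pendant '0 0 0.0015 0;0 0 0.0015 0;0 0 0 0' | egrep 'eef|^force'
python3 -m pendant '0 0 0.0015 0;0 0 0.0015 0;0 0 0 0' | egrep 'eef|^force'
```

```text
eef_pos: [520.2, -138.2, 177.7]
force: [-0.7, -0.7, 3.7]
eef_pos: [520.1, -138.2, 174.7]
force: [0.5, -1.3, 3.4]
```

```bash
python3 -m pendant '0 0 0.0015 0;0 0 0.001 0;0 0 0 0' | egrep 'eef|^force'
```

```text
eef_pos: [520.1, -138.2, 172.2]
force: [-0.1, -1.2, 4.2]
```

```bash
python3 -m pendant '0 0 0.0015 0;0 0 0.0015 0;0 0 0 0' | egrep 'eef|^force'
python3 -m pendant '0 0 0.0015 0;0 0 0.0015 0;0 0 0 0' | egrep 'eef|^force'
```

```text
eef_pos: [520.1, -138.2, 169.2]
force: [0.3, -1.1, 3.9]
eef_pos: [520.1, -138.2, 166.2]
force: [0.5, -0.7, 4.2]
```

```bash
python3 -m pendant '0 0 0.0015 0;0 0 0.0015 0;0 0 0 0' | egrep 'eef|^force'
python3 -m pendant '0 0 0.0015 0;0 0 0.0015 0;0 0 0 0' | egrep 'eef|^force'
```

```text
eef_pos: [520.2, -138.2, 163.4]
force: [-0.7, -0.0, 5.5]
eef_pos: [520.3, -138.2, 160.8]
force: [-0.8, -1.3, 8.6]
```

The force is now rising at about 1.2 N/mm, so the rod is on the bottom and the cap about 4.8 mm in. I'll push 1 mm more and hold.

```bash
python3 -m pendant '0 0 0.001 0;0 0 0 0;0 0 0 0;0 0 0 0;0 0 0 0;0 0 0 0;0 0 0 0;0 0 0 0;0 0 0 0;0 0 0 0' | egrep 'time|eef|force'
python3 -m pendant '0 0 0 0;0 0 0 0;0 0 0 0;0 0 0 0;0 0 0 0;0 0 0 0;0 0 0 0;0 0 0 0;0 0 0 0;0 0 0 0' | egrep 'time|eef|force'
```

```text
time_s: 17.38
eef_pos: [520.3, -138.2, 160.0]
force: [-1.2, -0.6, 9.5]
grip_force: 40.6
time_s: 18.62
eef_pos: [520.3, -138.3, 160.0]
force: [-1.0, -0.4, 9.7]
grip_force: 40.6
```

Held for over 2 s at about 5.7 mm. Now I'll ease up until the cap is nearly free, open the fingers, and retreat straight up.

```bash
python3 -m pendant '0 0 -0.0015 0;0 0 -0.0015 0;0 0 -0.001 0;0 0 0 0;0 0 0 0' | egrep 'eef|force'
python3 -m pendant '0 0 0 0;0 0 0 0;0 0 0 0;0 0 0 0;0 0 0 0;0 0 0 0' 0.8 | egrep 'eef|force|width'
python3 -m pendant '0 0 -0.005 0;0 0 -0.01 0;0 0 -0.015 0;0 0 -0.02 0;0 0 -0.02 0;0 0 -0.02 0;0 0 -0.02 0;0 0 -0.01 0;0 0 0 0;0 0 0 0' | egrep 'time|eef|force'
python3 -m pendant '-0.01 0 0 0;-0.02 0 0 0;-0.02 0 0 0;0 0 0 0;0 0 0 0' | egrep 'time|eef|^force'
python3 - <<'E'
from h import *
c=cap('wrist'); b=cap('side')
u,v=proj(b,[520.5,-137.8,130]).astype(int)
k=lambda i,u,v,r:cv2.resize(i[max(v-r,0):max(v-r,0)+2*r,u-r:u+r,::-1],(390,390),interpolation=cv2.INTER_CUBIC)
cv2.imwrite('pics/end.png',np.hstack([k(c['color'],255,150,120),k(b['color'],u,v,45)]))
E
```

```text
eef_pos: [520.2, -138.2, 163.5]
force: [-0.0, -0.9, 6.2]
grip_force: 40.5
eef_pos: [520.1, -138.2, 163.3]
force: [-0.1, 0.2, -0.1]
grip_width: 0.805
grip_force: 0.0
time_s: 21.25
eef_pos: [519.9, -138.1, 282.6]
force: [0.1, -0.5, 0.3]
grip_force: 0.0
time_s: 21.88
eef_pos: [474.1, -157.2, 283.2]
force: [0.7, 0.1, -0.5]
```

View pics/end.png

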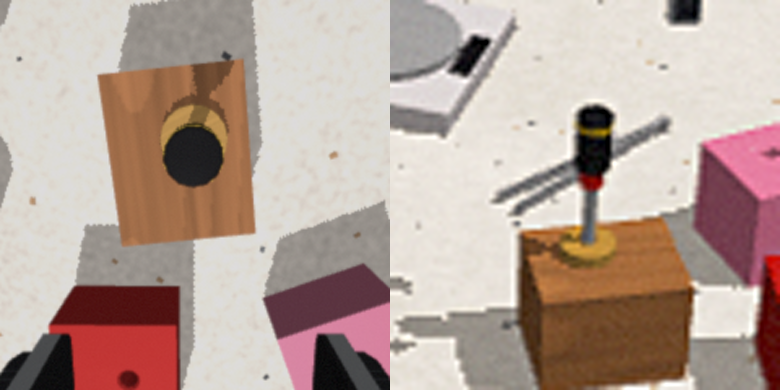

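The gauge stands upright in the oak block with its collar flat on the wood (right half, about (587,243)). The cap is released and the gripper is well clear. I'm handing the job in.

```bash
python3 -c "
from rig import ctrl
print(ctrl.finish_job())"
```

```text
the job is handed in; nothing more can be done
None
```

I measured the hole at about 43 mm deep, held the cap about 5.7 mm in (judged from the force) for over 2 s, left the gauge standing upright and released in the hole, and handed the job in at about 22 s; no verdict came back.

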